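Stamp the release mark on a sample pot's cap

TASK

Take the blue-handled spring stamp out of its stand and mark the cap of the sample pot with the blue ring: set the stamp down upright inside the ring, press it squarely with a steady 12 N or so (more than 10, less than 15, and never as much as 20) for at least one full second, then lift it straight off without sliding or shifting the pot. Put the stamp back upright in its stand, let go, and leave every other thing on the bench where it is.

Things in the scene. Friction and masses are not known exactly. Their poses are not given: they have to be found in the camera images.
- stamp: Upright hand stamp, 0.18 kg, 97 mm tall. Origin: centre of its marking face (spring relaxed); z up along it. From the bottom: brass face 24 mm wide, barrel 29 mm (14-30 mm up), black shoulder plate 42 mm (30-37 mm up), blue square grip 28 x 28 mm (37-93 mm up, flats facing its x and y axes), black end cap. Grip firmly (40 N or more) on two facing flats about 65 mm up.
- stamp_face: Brass marking face, 24 mm wide, carried by the stamp on a spring in the barrel. Origin: centre of its lower face; z up along the stamp. It starts to give at 4 N, then sinks in by 1 mm per 4 N (2 mm at 12 N); hard stop at 5 mm (24 N).
- stand: Grey stamp stand fixed to the bench: round base plate 90 mm wide, 6 mm thick, with an eight-sided collar 36 mm wide inside, its rim 26 mm above the bench. Origin: centre of its underside on the bench, z up. The stamp stands in the collar with its face on the base plate, 6 mm above the bench; about 3.5 mm free on each side of the barrel.
- pot_blue: Pot to mark: loose, amber, about 0.15 kg, 64 mm wide, red screw cap with a round white label and a BLUE ring 36 mm inside, 51 mm outside. Origin: centre of its underside on the bench, z up; the ring is centred on this axis. The flat cap top is 62 to 74 mm above the bench, depending on how far it is screwed on: not reported, feel or see it. The cap does not give.
- pot_green: Sample pot, brown, with a red cap and a GREEN ring, 64 mm across, top 64 mm above the bench; origin at the centre of its underside. Leave alone.
- pot_yellow: Sample pot, cream, with a red cap and a YELLOW ring, 64 mm across, top 64 mm above the bench; origin at the centre of its underside. Leave alone.
- wash_bottle: White wash bottle with blue cap and bent spout, 70 mm across, 190 mm tall; origin at the centre of its underside. Leave alone.
- cup_a: Low sample cup with white lid, yellow-brown, 74 mm across, 41 mm tall; origin at the centre of its underside. Leave alone.
- cup_b: Low sample cup with white lid, red-brown, 74 mm across, 41 mm tall; origin at the centre of its underside. Leave alone.
- reagent: White reagent bottle with blue cap, 70 mm across, 150 mm tall; origin at the centre of its underside. Leave alone.

How it is judged (in metres and radians):
On the way, in this order (a step that is already met when the one before it is completed fails the run):
1. the stamp is lifted out of its stand, its face at least 30 mm above the stand's collar (z of stamp in the frame of stand above 0.056 m), for 0.1 s.
2. the stamp is pressed on the blue-ringed cap with 10 to 15 N for one second without a break, upright within 4 degrees, its face inside the ring (within 6 mm of its centre) (contact force between stamp and pot_blue between 10 and 15 N and angle between stamp's own z axis and vertical below 0.07 rad and horizontal distance between stamp_face and pot_blue below 0.006 m), for 1 s.
3. the stamp is lifted clear, its face at least 80 mm above the bench, off the cap (z of stamp_face in the frame of pot_blue above 0.08 m and contact force between stamp and pot_blue below 0.1 N), for 0.1 s.
At the end, for the whole second after the job is handed in: The stamp stands upright in its stand again (within 8 mm of its centre, down on the base plate within 4 mm, tilted less than 6 degrees), released and at rest; the marked pot stands upright within 8 mm of where it was, and every other pot, cup and bottle is within 10 mm of where it was (horizontal distance between stamp and stand below 0.008 m and z of stamp in the frame of stand below 0.01 m and angle between stamp's own z axis and vertical below 0.1 rad and linear speed of stamp below 0.01 m/s and contact force between the fingers and stamp below 0.1 N and distance of pot_blue from where it was at the start of the episode below 0.008 m and angle between pot_blue's own z axis and vertical below 0.05 rad and distance of each of pot_green, pot_yellow, wash_bottle, cup_a, cup_b, reagent from where it was at the start of the episode below 0.01 m); the robot touches nothing.
It fails at once if the stamp presses the pot with 20 N or more (contact force between stamp and pot_blue above 20 N).
It fails at once if the stamp presses on the cap outside the ring, or slides out of it (more than 6 mm off centre while pressing with over 1 N) (contact force between stamp and pot_blue above 1 N and horizontal distance between stamp_face and pot_blue above 0.006 m).
It fails at once if the marking face slides or is slammed on the cap (faster than 60 mm/s while pressing with over 2 N) (contact force between stamp and pot_blue above 2 N and linear speed of stamp_face above 0.06 m/s).
It fails at once if the stamp presses on the cap tilted by more than 6 degrees (contact force between stamp and pot_blue above 2 N and angle between stamp's own z axis and vertical above 0.105 rad).
It fails at once if the pot being marked is shifted by more than 8 mm, another thing by more than 10 mm, or the stamp touches another pot (distance of pot_blue from where it was at the start of the episode above 0.008 m or contact force between stamp and pot_green above 0.3 N or contact force between stamp and pot_yellow above 0.3 N or distance of any of pot_green, pot_yellow, wash_bottle, cup_a, cup_b, reagent from where it was at the start of the episode above 0.01 m).
It also fails if it takes over 58 s, if anything falls off the work surface, if the arm or the gripper's body presses on something with over 40 N, if the wrist force passes 120 N, or if a joint passes its speed limit or range.

ROBOT

A 7-joint arm with a two-finger parallel gripper is mounted at the origin on the work surface. World frame = base frame: x ahead of the robot, y to its left, z up, the work surface at z = 0. Lengths are in mm, angles in rad, forces in N, time in s.
With the tool pointing down it reaches from about 400 to 850 mm from the base axis. Payload 10.4 kg.
Tool frame: the origin (TCP) lies between the finger pads; the fingertips stand 11 mm ahead of it and the grasp point (between the pads) lies 8 mm behind it; z points along the fingers, y is the line along which they close (so a half turn about z gives the same grasp; the last joint's range is limited). The gripper opens to 87 mm and grips with 3 to 60 N. Pads are 19 mm wide; open, the fingers measure 117 mm over their backs; the gripper's body (75 mm by 190 mm) begins 51 mm behind the grasp point.
Start: joints at [-1.249, 0.332, -0.065, 1.46, 0.022, 1.35, -0.088], TCP at [211.243, 588.241, 233.576] pointing down, gripper open.
Joint ranges: [-2.6, 2.6], [-0.5, 2.12], [-1.47, 1.34], [0.16, 2.42], [-1.27, 4.41], [0.06, 2.06], [-2.6, 2.6]. Speed limits (rad/s): [2.22, 2.22, 2.79, 2.79, 3.14, 3.14, 3.14].

INTERFACE

Orientations are given as a rotation vector (axis times angle).
In Python, from rig import * gives the robot as it stands.
- The arm moves only by the tool arm_command, never from a script. Its argument "plan" is a list of rows, each a list of 2 entries, a list of its own where there are three numbers: the shift along the world's x, y, z in mm, then the turn about the world's z in degrees. In form: [[[x, y, z], yaw], ...]. A call has 1 to 12 rows; each row shifts and turns the commanded pose from where the row before left it; what a row does not reach is not made up. A row lasts 1/12 s, in which the tool goes at most 41.7 mm and 7.16 degrees, less where a joint would pass 70% of its speed; a pose out of reach is approached as far as the arm can. A call with a gripper value outside its range is refused whole. "claw" is the opening, from -1 (shut) to 1 (fully open), so that 0 is half open, set as the call begins (left out, the last holds). The fingers move at their own pace and stop on an object; "newtons" is the grip in N (left out, the last holds). Time passes only in rows, so rows that do not move let the fingers close. It gives the time, the measured TCP pose, the force, the opening and the grip force at its end, in the units of the state.
- read_state(): the state, without advancing time (a new reading comes with each control period).
- camera(name): name is "side" or "top" or "wrist"; returns the picture (480x640x3 uint8, blue, green, red); there is no depth.
- camera_params(name): a dict with "vfov" (degrees; the focal length in pixels is half the picture's height over the tangent of half this angle, whatever the lens; pixels are square), "cx", "cy" (the principal point, pixels), "rvec" (rotation vector, rad) and "tvec" (3), from world to camera coordinates, as OpenCV has them; the wrist camera has in their place "T_tool_cam" (4x4, takes a point from camera to tool coordinates, whose origin is the TCP and whose axes are the flange's). Camera axes: x right, y down, z forward; pixel columns grow to the right and rows downward; lengths in mm; the calibration is good to about 2 mm. A picture is of the moment at which its call begins: read the wrist's pose just before it. camera_params takes no time and is no camera call.
- finish_job(): hands the job in; it is judged then, once.
The state is a dict: "clock": time; "q": joint angles; "joint_vel": joint speeds; "joint_efforts": joint torques, N m; "tool_pos": TCP position; "eef_rot": TCP orientation; "force": force on the tool from outside, world axes, zero at the start; "wrist_torque": the same for the moment, N m; "gripper_width": finger opening in mm; "grip_force": force on a finger pad.
Only numpy, scipy, OpenCV 4.12 (cv2) and the standard library are available. Lean on these libraries where they do the work, as an engineer would, in place of code of your own. Each camera call takes 0.05 s, during which the arm holds its last target. There are 200 camera calls.

## Working session

There is one attempt and no reset: what is moved stays moved. The work goes in short steps, Python scripts to look and compute and a tool call to move; the robot and the scene stay as the last step left them, time stands still between calls to the robot, and variables do not carry over. Pictures are saved under pics/ and viewed, at most 10 in all, crops included, and the job is handed in when it is done.

Besides the shell and the picture viewer there is one more tool, called after "Request:" as name(argument=value, ...) on one line, values as JSON. arm_command: Moves the arm, as the interface text tells. Its arguments: {"type":"object","properties":{"plan":{"type":"array","items":{"type":"array"}},"claw":{"type":"number"},"newtons":{"type":"number"}},"required":["plan"]}

```bash
ls; mkdir -p pics; python3 - <<'E'
from rig import *
import cv2,json
s=read_state();print(s)
for n in("side","top","wrist"):
    p=camera_params(n);print(n,p)
    cv2.imwrite(f"pics/{n}0.png",camera(n))
E
```

```text
pics
{'clock': 0.0, 'q': array([-1.24861261,  0.33286637, -0.06472277,  1.46092971,  0.02164741,
        1.34992299, -0.08846851]), 'joint_vel': array([ 0.00104037,  0.00040275, -0.00023195, -0.0004302 ,  0.00070652,
       -0.00127347, -0.00102798]), 'joint_efforts': array([ 1.49914060e-03, -6.23245454e+01,  2.57772335e-02, -3.89903355e+01,
       -6.12032181e-02,  3.96142085e-02,  1.57899531e-04]), 'tool_pos': array([211.12652093, 587.86291664, 232.76299417]), 'eef_rot': array([-5.38751966e-01, -3.09490948e+00,  2.23424433e-03]), 'force': array([ 0.46369295, -0.47752094, -0.11982896]), 'wrist_torque': array([-0.01081867,  0.03881932, -0.01266717]), 'grip_force': 0.0, 'gripper_width': 87.07376534513315}
side {'vfov': 44.648851261512746, 'cx': 329.15152242255533, 'cy': 242.2630795921607, 'rvec': array([ 0.23293844,  2.70813955, -1.43040423]), 'tvec': array([ 608.48830709,  -51.73838885, 1493.71252981])}
top {'vfov': 42.18005274376923, 'cx': 328.8505199715468, 'cy': 229.79493052608558, 'rvec': array([ 2.18057265, -2.03570038,  0.2200261 ]), 'tvec': array([   2.56867217,  608.1568036 , 1608.32695912])}
wrist {'vfov': 69.92109934871608, 'cx': 322.7122888020468, 'cy': 243.59735488238715, 'T_tool_cam': array([[ 5.32371580e-04, -9.60507489e-01, -2.78253625e-01,
         7.60171581e+01],
       [ 9.99999858e-01,  5.17291611e-04,  1.27613928e-04,
         3.37909758e-02],
       [ 2.13641326e-05, -2.78253654e-01,  9.60507628e-01,
        -1.50002983e+02],
       [ 0.00000000e+00,  0.00000000e+00,  0.00000000e+00,
         1.00000000e+00]])}
```

View pics/top0.png

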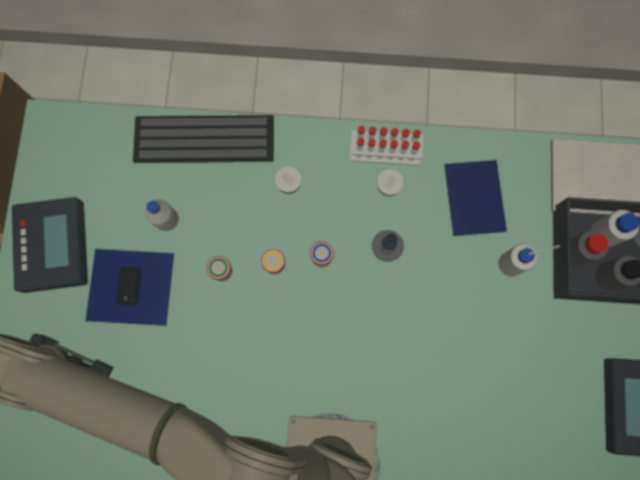

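View pics/side0.png

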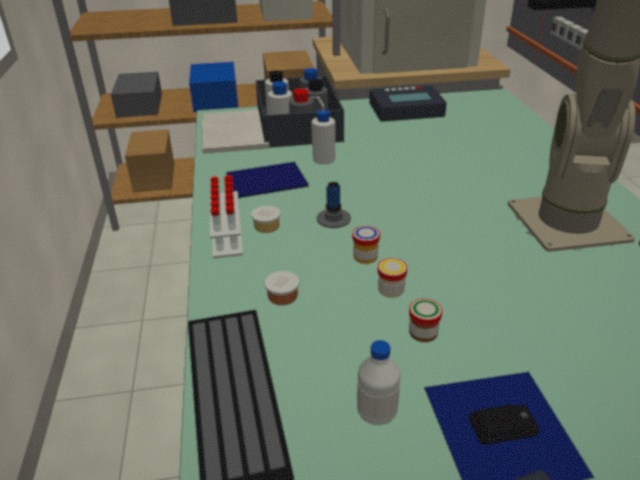

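The top view shows the stand at about (388,245), the blue pot at (321,253), yellow at (272,261) and green at (219,268). In the side view the stamp is at (333,200) and the blue-ringed cap at (366,235).

```bash
cat > h.py <<'E'
from rig import *
import cv2,numpy as np
from scipy.spatial.transform import Rotation as R
def cam(n,s=None):
    p=camera_params(n); f=240/np.tan(np.radians(p['vfov']/2))
    K=np.array([[f,0,p['cx']],[0,f,p['cy']],[0,0,1]])
    if n=='wrist':
        T=np.eye(4);T[:3,:3]=R.from_rotvec(s['eef_rot']).as_matrix();T[:3,3]=s['tool_pos']
        W=T@p['T_tool_cam'];return K,W[:3,:3],W[:3,3]
    r=R.from_rotvec(p['rvec']).as_matrix();return K,r.T,-r.T@p['tvec']
def ray(C,uv):
    d=C[1]@np.linalg.inv(C[0])@np.array([*uv,1.]);return C[2],d/np.linalg.norm(d)
def onz(C,uv,z):
    o,d=ray(C,uv);return o+d*(z-o[2])/d[2]
def tri(rs):
    A=sum(np.eye(3)-np.outer(d,d) for o,d in rs);b=sum((np.eye(3)-np.outer(d,d))@o for o,d in rs)
    return np.linalg.solve(A,b)
def proj(C,P):
    c=C[0]@C[1].T@(np.array(P)-C[2]);return c[:2]/c[2]
def blobs(im,lo,hi,box,amin=8):
    m=cv2.inRange(cv2.cvtColor(im,cv2.COLOR_BGR2HSV),lo,hi);k=np.zeros_like(m);x0,y0,x1,y1=box;k[y0:y1,x0:x1]=m[y0:y1,x0:x1]
    cs,_=cv2.findContours(k,cv2.RETR_EXTERNAL,cv2.CHAIN_APPROX_NONE)
    out=[]
    for c in cs:
        if len(c)>4 and cv2.contourArea(c)>=amin: out.append((cv2.contourArea(c),cv2.boundingRect(c),cv2.fitEllipse(c)))
    return sorted(out,key=lambda t:-t[0])
E
python3 - <<'E'
from h import *
t=cv2.imread('pics/top0.png');s=cv2.imread('pics/side0.png')
B=((105,80,50),(135,255,255))
bt=blobs(t,*B,(300,235,345,275));bs=blobs(s,*B,(345,220,390,250))
st=blobs(t,(0,0,0),(180,90,130),(365,225,410,265));ss=blobs(s,*B,(320,175,350,215))
sb=blobs(s,(0,0,0),(180,70,150),(310,205,355,235))
for b in(bt,bs,st,ss,sb):print([(a,r,e) for a,r,e in b[:2]])
T=cam('top');S=cam('side')
print(tri([ray(T,bt[0][2][0]),ray(S,bs[0][2][0])]))
print('stand',onz(T,st[0][2][0],6))
print('pot z68',onz(T,bt[0][2][0],68), onz(S,bs[0][2][0],68))
print('grip axis', onz(S,ss[0][2][0],71))
print('sb',onz(S,(334,217),6))
sv=t[215:275,300:420];cv2.imwrite('pics/c.png',cv2.resize(sv,None,fx=6,fy=6))
E
```

```text
[(218.0, (313, 244, 18, 18), ((321.3591613769531, 252.6016082763672), (16.66225814819336, 16.805391311645508), 71.89143371582031))]
[(13.0, (370, 228, 7, 10), ((313.8870849609375, 227.4522705078125), (24.524797439575195, 123.20096588134766), 95.23802947998047)), (10.5, (356, 228, 8, 10), ((364.850830078125, 232.09255981445312), (10.169994354248047, 17.171815872192383), 85.37232971191406))]
[(804.5, (371, 229, 34, 33), ((387.2666320800781, 245.4348602294922), (31.751211166381836, 32.32917404174805), 103.56153869628906))]
[(189.0, (327, 186, 13, 22), ((333.1370849609375, 195.8974151611328), (11.490257263183594, 23.30405616760254), 179.08229064941406))]
[(649.0, (314, 205, 39, 25), ((333.25531005859375, 217.57391357421875), (23.370744705200195, 36.72845458984375), 89.99065399169922))]
[600.41829322  46.33140008  70.97277623]
stand [ 585.95343024 -119.54338579    6.        ]
pot z68 [542.45612806  59.9231191   68.        ] [654.68227801  13.25256525  68.        ]
grip axis [ 586.34670403 -118.24655308   71.        ]
sb [ 583.7934888  -121.77760023    6.        ]
```

View pics/c.png

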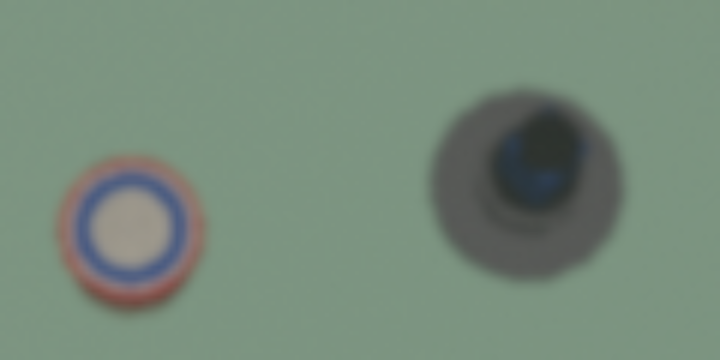

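Request:
arm_command(plan=[[[15.5,-29.5,2],0],[[15.5,-29.5,2],0],[[15.5,-29.5,2],0],[[15.5,-29.5,2],0],[[15.5,-29.5,2],0],[[15.5,-29.5,2],0],[[15.5,-29.5,2],0],[[15.5,-29.5,2],0],[[15.5,-29.5,2],0],[[15.5,-29.5,2],0],[[15.5,-29.5,2],0],[[15.5,-29.5,2],0]], claw=1, newtons=50)

```text
clock: 1.15
tool_pos: [397.6, 232.6, 257.6]
eef_rot: [-0.539, -3.095, -0.0]
force: [0.4, 0.9, 0.1]
gripper_width: 86.9
grip_force: 0.0
```

Request:
arm_command(plan=[[[15.5,-29.5,0],0],[[15.5,-29.5,0],0],[[15.5,-29.5,0],0],[[15.5,-29.5,0],0],[[15.5,-29.5,0],0],[[15.5,-29.5,0],0],[[15.5,-29.5,0],0],[[15.5,-29.5,0],0],[[15.5,-29.5,0],0],[[15.5,-29.5,0],0],[[15.5,-29.5,0],0],[[0,0,0],0]])

```text
clock: 2.15
tool_pos: [568.5, -96.9, 257.2]
eef_rot: [0.549, 3.093, -0.005]
force: [-1.4, -0.9, -0.5]
gripper_width: 87.1
grip_force: 0.0
```

```bash
python3 - <<'E'
from h import *
s=read_state();print(s)
im=camera('wrist');cv2.imwrite('pics/w1.png',im)
C=cam('wrist',s);print(R.from_rotvec(s['eef_rot']).as_matrix().round(3))
for P in((585,-120,6),(585,-120,103),(550,60,68)):print(proj(C,P))
E
```

```text
{'clock': 2.15, 'q': array([-0.42638523,  0.23059215,  0.61065896,  1.5879989 , -0.13075255,
        1.36474295,  1.41777583]), 'joint_vel': array([-0.05042467, -0.05169163, -0.0624391 ,  0.04710208,  0.02522049,
        0.0098325 , -0.11405435]), 'joint_efforts': array([ -1.01212654, -42.02135324,   4.04754192, -40.29618502,
        -1.05338361,  -0.0486923 ,   1.6892207 ]), 'tool_pos': array([568.51652947, -96.90394421, 257.18158993]), 'eef_rot': array([ 0.54931797,  3.0926153 , -0.00543261]), 'force': array([-1.35131206, -0.88347717, -0.48450902]), 'wrist_torque': array([-0.08401054,  0.056271  ,  0.02307588]), 'grip_force': 0.0, 'gripper_width': 87.0984110269426}
[[-0.939  0.344 -0.   ]
 [ 0.344  0.939 -0.004]
 [-0.001 -0.003 -1.   ]]
[310.03320297 229.94718088]
[305.99420156 255.05286146]
[471.50146297 149.032023  ]
```

View pics/w1.png

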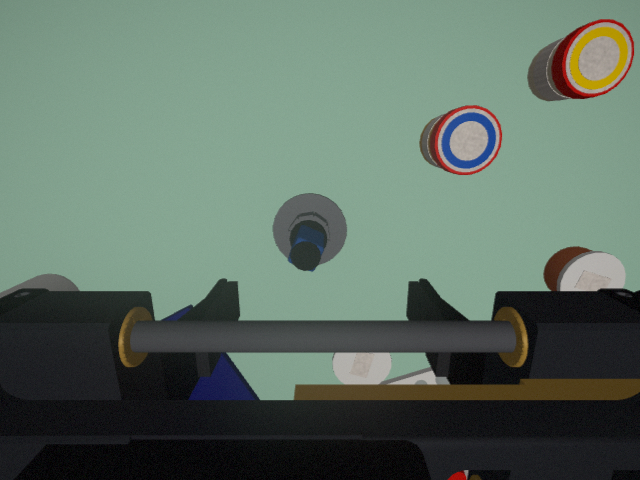

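The wrist view shows the stand at (310,230), the stamp's end cap at (306,258) and the blue ring at (468,140). Now the fine measurement.

```bash
python3 - <<'E'
from h import *
s=read_state();im=camera('wrist');C=cam('wrist',s);print(s['tool_pos'])
b=blobs(im,(105,120,60),(130,255,255),(420,95,520,185))
print(b[:2]);
t=cv2.imread('pics/top0.png');T=cam('top')
bt=blobs(t,(105,80,50),(135,255,255),(300,235,345,275))
rw=ray(C,b[0][2][0]);rt=ray(T,bt[0][2][0])
print('pot',tri([rw,rt]),[onz(C,b[0][2][0],z) for z in(62,68,74)])
st=blobs(im,(0,0,0),(180,70,125),(260,185,360,275));print(st[:1])
x=im[185:285,255:365];cv2.imwrite('pics/c2.png',cv2.resize(x,None,fx=6,fy=6,interpolation=cv2.INTER_CUBIC))
# stand: green-vs-nongreen mask, base circle
hsv=cv2.cvtColor(im,cv2.COLOR_BGR2HSV);m=cv2.inRange(hsv,(35,25,60),(95,255,255))
k=np.zeros_like(m);k[188:246,265:355]=255-m[188:246,265:355]
c=max(cv2.findContours(k,cv2.RETR_EXTERNAL,cv2.CHAIN_APPROX_NONE)[0],key=cv2.contourArea)
pts=np.array([p for p in c[:,0] if p[1]<243])
W=np.array([onz(C,p,6)[:2] for p in pts]);A=np.c_[2*W,np.ones(len(W))];q=np.linalg.lstsq(A,(W**2).sum(1),rcond=None)[0]
print('stand',q[:2],'r',np.sqrt(q[2]+q[0]**2+q[1]**2))
E
```

```text
[567.91327587 -94.00213665 257.05711144]
[(2232.5, (439, 115, 54, 56), ((465.2601013183594, 142.28271484375), (50.135955810546875, 56.728755950927734), 36.23917007446289))]
pot [541.98461437  59.86139241  66.24169466] [array([541.76668138,  61.30245054,  62.        ]), array([540.98219423,  59.06140294,  68.        ]), array([540.19770708,  56.82035534,  74.        ])]
[(4192.5, (271, 195, 74, 78), ((307.14813232421875, 231.5666046142578), (71.93514251708984, 74.54291534423828), 2.681342840194702))]
stand [ 584.85988186 -120.56478703] r 43.35780726941463
```

View pics/c2.png

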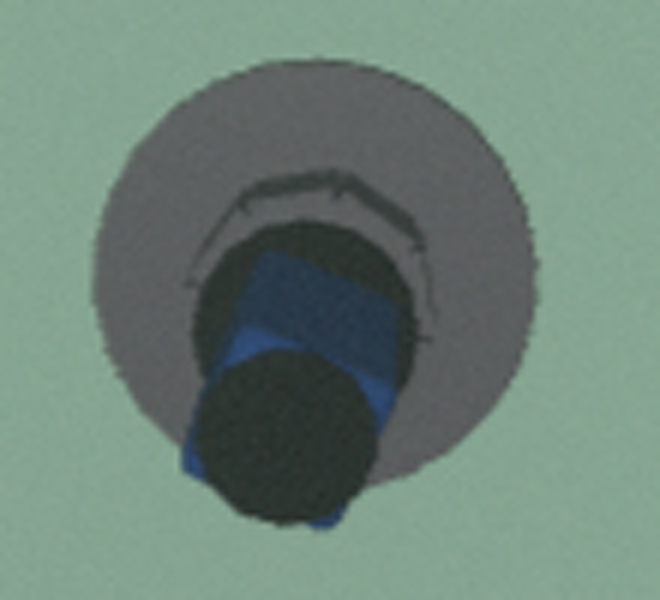

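```bash
python3 - <<'E'
from h import *
s=read_state();C=cam('wrist',s)
g=lambda u,v,z:onz(C,(255+u/6,185+v/6),z)
for a,b,z in(((265,250),(400,300),43),((245,325),(395,393),99),((185,465),(325,528),99)):
    A,B=g(*a,z),g(*b,z);d=B-A;print(A[:2],B[:2],np.linalg.norm(d),np.degrees(np.arctan2(d[1],d[0])))
print('cap',g(287,437,103))
y=R.from_rotvec(s['eef_rot']).as_matrix()[:,1];print('tool y',np.degrees(np.arctan2(y[1],y[0])),s['tool_pos'])
E
```

```text
[ 568.3661126  -119.31319126] [585.50272156 -99.4701823 ] 26.218473849546616 49.18580119762959
[ 567.38750052 -118.24499498] [ 585.67540006 -100.12771685] 25.742630713295824 44.731471850464715
[ 585.59819696 -135.45785616] [ 603.09044053 -118.34620582] 24.470127960199676 44.3698539909415
cap [ 585.54383154 -117.92877526  103.        ]
tool y 70.09141738133782 [567.639791   -91.62495066 257.04656805]
```

Request:
arm_command(plan=[[[3,-5,-7],-4],[[3,-5,-7],-4],[[3,-5,-7],-4],[[3,-5,-7],-4],[[3,-5,-7],-4],[[3,-5,-7],-4],[[0,0,-8],0],[[0,0,0],0],[[0,0,0],0],[[0,0,0],0],[[0,0,0],0]])

```text
clock: 3.17
tool_pos: [585.9, -119.7, 208.1]
eef_rot: [1.168, 2.916, 0.001]
force: [0.5, -0.3, -0.4]
gripper_width: 87.0
grip_force: 0.0
```

```bash
python3 - <<'E'
from h import *
s=read_state();im=camera('wrist');C=cam('wrist',s);print(s['tool_pos'],s['force'])
M=R.from_rotvec(s['eef_rot']).as_matrix();print(M.round(4),np.degrees(np.arctan2(M[1,1],M[0,1])))
np.savez('w2',im=im,p=s['tool_pos'],r=s['eef_rot'])
p=proj(C,(585.5,-120.4,103)).astype(int);print(p, proj(C,(585,-120.5,6)))
y0=max(p[1]-150,0);x0=p[0]-100;print(x0,y0)
x=im[y0:y0+200,x0:x0+200];cv2.imwrite('pics/c3.png',cv2.resize(x,None,fx=3,fy=3,interpolation=cv2.INTER_CUBIC))
E
```

```text
[ 585.91147265 -119.74959353  208.14000429] [ 0.47891405 -0.28578522 -0.37940627]
[[-7.235e-01  6.903e-01  9.000e-04]
 [ 6.903e-01  7.235e-01  4.000e-04]
 [-3.000e-04  9.000e-04 -1.000e+00]] 46.34241473403574
[321 246] [321.26978046 219.57678716]
221 96
```

View pics/c3.png

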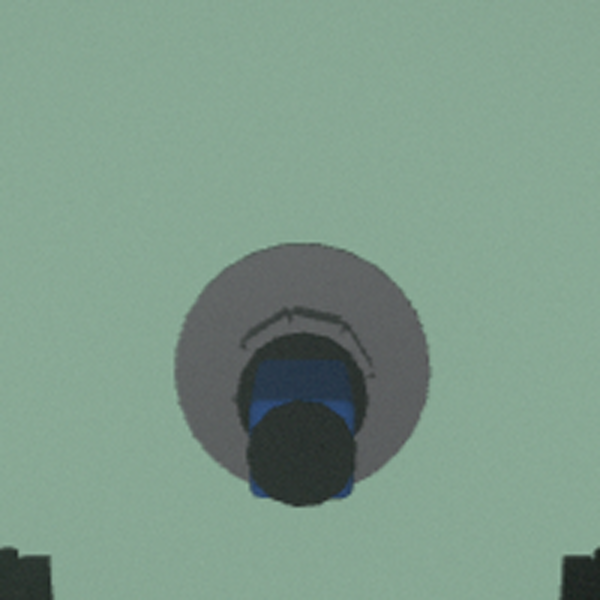

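The stamp is centred and its flats are square to the fingers (cap at about (321,247)). Descending to grip.

Request:
arm_command(plan=[[[0,0,-14.5],0],[[0,0,-14.5],0],[[0,0,-14.5],0],[[0,0,-14.5],0],[[0,0,-14.5],0],[[0,0,-14.5],0],[[0,0,-14.5],0],[[0,0,-14.5],0],[[0,0,-14.5],0],[[0,0,-14.5],0],[[0,0,0],0],[[0,0,0],0]])

```text
clock: 4.22
tool_pos: [585.5, -120.2, 62.6]
eef_rot: [-1.17, -2.915, 0.0]
force: [0.2, -0.5, -0.4]
gripper_width: 87.1
grip_force: 0.0
```

Request:
arm_command(plan=[[[0,0,0],0],[[0,0,0],0],[[0,0,0],0],[[0,0,0],0],[[0,0,0],0],[[0,0,0],0],[[0,0,0],0],[[0,0,0],0],[[0,0,0],0],[[0,0,0],0],[[0,0,0],0],[[0,0,0],0]], claw=-1, newtons=50)

```text
clock: 5.22
tool_pos: [585.7, -120.3, 62.5]
eef_rot: [-1.171, -2.915, -0.0]
force: [0.2, 0.6, 0.6]
gripper_width: 27.9
grip_force: 50.0
```

Request:
arm_command(plan=[[[0,0,5],0],[[0,0,10],0],[[0,0,15],0],[[0,0,15],0],[[0,0,15],0],[[0,0,15],0],[[0,0,15],0],[[0,0,15],0],[[0,0,10],0],[[0,0,5],0],[[0,0,0],0],[[0,0,0],0]])

```text
clock: 6.22
tool_pos: [585.6, -120.1, 182.3]
eef_rot: [-1.17, -2.915, -0.0]
force: [-0.8, 0.0, -1.5]
gripper_width: 27.6
grip_force: 50.0
```

Request:
arm_command(plan=[[[0,7,0],0],[[0,14,0],0],[[0,18,0],0],[[0,18,0],0],[[0,18,0],0],[[0,18,0],0],[[0,18,0],0],[[0,14,0],0],[[0,9,0],0],[[0,4,0],0],[[0,0,0],0],[[0,0,0],0]])

```text
clock: 7.22
tool_pos: [585.6, 17.0, 182.3]
eef_rot: [-1.171, -2.915, 0.001]
force: [-0.0, -0.4, -2.5]
gripper_width: 27.5
grip_force: 50.0
```

```bash
cat > ring.py <<'E'
from h import *
s=read_state();im=camera('wrist');C=cam('wrist',s);print(s['tool_pos'],s['force'],np.abs(s['joint_vel']).max())
M=R.from_rotvec(s['eef_rot']).as_matrix();print('toolz',M[:,2].round(4))
p=proj(C,(541.5,59.5,68)).astype(int);print(p)
b=blobs(im,(105,120,60),(130,255,255),(max(p[0]-90,0),max(p[1]-90,0),p[0]+90,p[1]+90),100)
for x in b[:2]:
    print(x);print([onz(C,x[2][0],z).round(1) for z in(62,68,74)])
    o,d=ray(C,x[2][0]);t=cv2.imread('pics/top0.png')
    bt=blobs(t,(105,80,50),(135,255,255),(300,235,345,275));print(tri([(o,d),ray(cam('top'),bt[0][2][0])]))
import sys;cv2.imwrite(sys.argv[1],im)
E
python3 ring.py pics/w4.png
```

```text
[585.60712247  17.01689006 182.34469654] [-0.02087816 -0.42708533 -2.47254245] 0.01282313689688885
toolz [-3.e-04 -5.e-04 -1.e+00]
[322 164]
(3490.0, (290, 131, 66, 68), ((322.424072265625, 164.51089477539062), (65.71551513671875, 67.6294174194336), 179.04124450683594))
[array([541.5,  59.1,  62. ]), array([541.2,  59.4,  68. ]), array([541. ,  59.6,  74. ])]
[540.8834305   59.74683766  77.01370171]
```

View pics/w4.png

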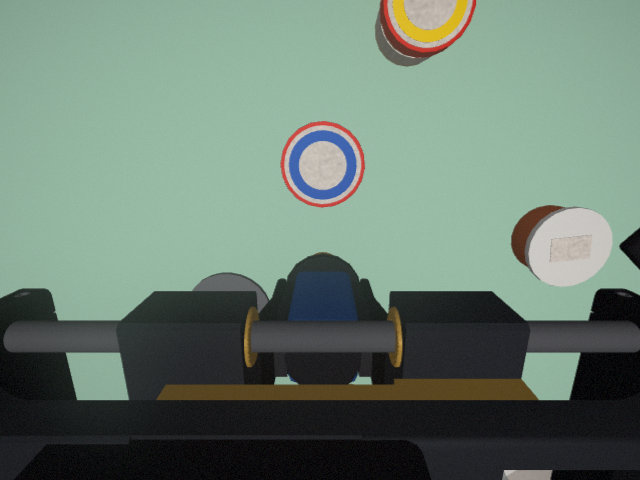

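The ring is centred at (322,164) in the picture, which puts it at (541.2, 59.4); the stamp is straight in the fingers.

Request:
arm_command(plan=[[[-3.4,3.4,0],0],[[-6,6,0],0],[[-8,8,0],0],[[-8,8,0],0],[[-8,7,0],0],[[-6,6,0],0],[[-4,3,0],0],[[-1,1,0],0],[[0,0,0],0],[[0,0,0],0],[[0,0,0],0],[[0,0,0],0]])

```text
clock: 8.27
tool_pos: [541.6, 59.7, 182.5]
eef_rot: [1.172, 2.915, -0.0]
force: [1.0, -0.4, -1.6]
gripper_width: 27.8
grip_force: 50.0
```

Request:
arm_command(plan=[[[0,0,-3],0],[[0,0,-6],0],[[0,0,-8],0],[[0,0,-8],0],[[0,0,-8],0],[[0,0,-7],0],[[0,0,-4],0],[[0,0,-2],0],[[0,0,0],0],[[0,0,0],0],[[0,0,0],0],[[0,0,0],0]])

```text
clock: 9.27
tool_pos: [541.6, 60.2, 137.0]
eef_rot: [1.17, 2.915, 0.001]
force: [0.1, -0.2, -2.1]
gripper_width: 27.7
grip_force: 50.0
```

```bash
python3 - <<'E'
from h import *
s=read_state();print(s['tool_pos'],s['force'],R.from_rotvec(s['eef_rot']).as_matrix()[:,2].round(4))
im=camera('side');f=[s['force'][2]]
C=cam('side')
for z in(62,68,74,80):print(z,proj(C,(541.2,59.4,z)))
for _ in range(3):
    f.append(read_state()['force'][2]);camera('wrist')
print(f)
x=im[150:270,290:450];cv2.imwrite('pics/s5.png',cv2.resize(x,None,fx=5,fy=5,interpolation=cv2.INTER_CUBIC))
E
```

```text
[541.61627492  60.19673135 136.97543219] [ 0.06701504 -0.19648339 -2.13705482] [ 8.e-04  4.e-04 -1.e+00]
62 [365.89269531 235.58740369]
68 [365.96266708 233.40259484]
74 [366.0329946  231.20667798]
80 [366.10368059 228.99956817]
[np.float64(-2.1370548223422863), np.float64(-2.1889902538199424), np.float64(-1.2944883990344547), np.float64(-1.0880860957899554)]
```

View pics/s5.png

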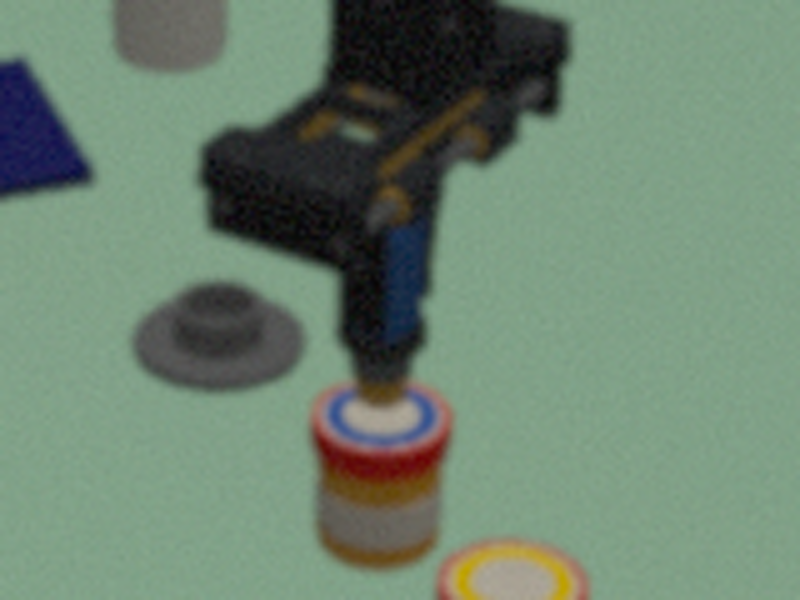

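The side view shows the ring centre at about (366.4,232.8), so the cap is near z≈70, with the stamp directly over it. Feeling down.

Request:
arm_command(plan=[[[-0.2,-0.3,-1],0],[[-0.2,-0.3,-1],0],[[0,0,-1],0],[[0,0,-1],0],[[0,0,-1],0],[[0,0,-1],0],[[0,0,-1],0],[[0,0,0],0],[[0,0,0],0],[[0,0,0],0]])

```text
clock: 10.3
tool_pos: [541.0, 59.5, 129.6]
eef_rot: [1.171, 2.915, 0.0]
force: [1.4, 0.6, -1.8]
gripper_width: 28.0
grip_force: 50.0
```

Request:
arm_command(plan=[[[0,0,-0.4],0],[[0,0,-0.4],0],[[0,0,-0.4],0],[[0,0,-0.4],0],[[0,0,-0.4],0],[[0,0,0],0],[[0,0,0],0],[[0,0,0],0]])

```text
clock: 10.97
tool_pos: [540.9, 59.5, 127.6]
eef_rot: [1.171, 2.915, 0.0]
force: [0.6, 0.3, -0.6]
gripper_width: 27.8
grip_force: 50.0
```

Not touching yet (-0.6 is within noise); smaller steps next.

Request:
arm_command(plan=[[[0,0,-0.3],0],[[0,0,-0.3],0],[[0,0,-0.3],0],[[0,0,-0.3],0],[[0,0,-0.3],0],[[0,0,0],0],[[0,0,0],0],[[0,0,0],0]])

```text
clock: 11.63
tool_pos: [540.9, 59.5, 126.1]
eef_rot: [1.171, 2.915, 0.0]
force: [-0.2, -0.7, -2.1]
gripper_width: 27.6
grip_force: 50.0
```

Request:
arm_command(plan=[[[0,0,-0.3],0],[[0,0,-0.3],0],[[0,0,-0.3],0],[[0,0,-0.3],0],[[0,0,-0.3],0],[[0,0,0],0],[[0,0,0],0],[[0,0,0],0]])

```text
clock: 12.3
tool_pos: [541.1, 59.5, 125.0]
eef_rot: [1.17, 2.915, 0.001]
force: [-2.6, -0.8, 6.1]
gripper_width: 27.2
grip_force: 50.0
```

Request:
arm_command(plan=[[[0,0,-0.3],0],[[0,0,-0.3],0],[[0,0,-0.3],0],[[0,0,-0.2],0],[[0,0,0],0],[[0,0,0],0]])

```text
clock: 12.8
tool_pos: [541.2, 59.5, 124.2]
eef_rot: [1.171, 2.915, 0.001]
force: [-3.3, -0.6, 9.5]
gripper_width: 27.8
grip_force: 50.0
```

```bash
python3 - <<'E'
from h import *
F=[]
for i in range(4):
    s=read_state();F.append(s['force']);camera('wrist')
print(np.round(F,1),np.mean(F,0)+[0,0,1.75],s['tool_pos'],R.from_rotvec(s['eef_rot']).as_matrix()[:,2].round(4))
E
```

```text
[[-3.3 -0.6  9.5]
 [-4.3 -0.9  9.3]
 [-3.5  0.6  8.7]
 [-3.7 -0.6  9. ]] [-3.72175128 -0.36544174 10.88531775] [541.16607633  59.56951421 124.20691961] [ 5.e-04  5.e-04 -1.e+00]
```

Request:
arm_command(plan=[[[-0.1,0,-0.15],0],[[-0.1,0,-0.15],0],[[0,0,0],0],[[0,0,0],0],[[0,0,0],0],[[0,0,0],0],[[0,0,0],0],[[0,0,0],0]])

```text
clock: 13.67
tool_pos: [541.1, 59.5, 124.0]
eef_rot: [1.171, 2.915, 0.001]
force: [-3.4, -1.0, 10.6]
gripper_width: 27.8
grip_force: 50.0
```

```bash
python3 - <<'E'
from h import *
F=[]
for i in range(8):
    s=read_state();F.append(s['force']);camera('wrist')
print(np.round(F,1),np.mean(F,0)+[0,0,1.75],s['tool_pos'],s['clock'])
E
```

```text
[[-3.4 -1.  10.6]
 [-3.9 -1.4  9.6]
 [-3.6 -1.1  9.4]
 [-3.  -1.6 10.8]
 [-3.3 -1.  10.8]
 [-4.  -1.4 10.1]
 [-3.7 -0.9 11.1]
 [-4.  -0.4  9.8]] [-3.61308558 -1.09121243 12.02691877] [541.10861456  59.54518743 124.02634389] 14.0167
```

Request:
arm_command(plan=[[[0,0,0],0],[[0,0,0],0],[[0,0,0],0],[[0,0,0],0],[[0,0,0],0],[[0,0,0],0],[[0,0,0],0],[[0,0,0],0]])

```text
clock: 14.73
tool_pos: [541.1, 59.5, 124.0]
eef_rot: [1.171, 2.915, 0.001]
force: [-4.2, -0.6, 9.3]
gripper_width: 27.9
grip_force: 50.0
```

Held at about 12 N for well over a second. Lifting straight off.

Request:
arm_command(plan=[[[0,0,0.5],0],[[0,0,0.8],0],[[0,0,1],0],[[0,0,1.2],0],[[0,0,2],0],[[0,0,4],0],[[0,0,8],0],[[0,0,12],0],[[0,0,12],0],[[0,0,8],0],[[0,0,4],0],[[0,0,0],0]])

```text
clock: 15.73
tool_pos: [541.4, 59.7, 178.1]
eef_rot: [1.17, 2.914, 0.003]
force: [-0.7, 0.0, -1.9]
gripper_width: 27.8
grip_force: 50.0
```

Request:
arm_command(plan=[[[3,-3,0],0],[[6,-6,0],0],[[8,-8,0],0],[[8,-8,0],0],[[8,-8,0],0],[[6,-6,0],0],[[4,-3,0],0],[[1.6,-1,0],0],[[0,0,0],0],[[0,0,0],0],[[0,0,0],0]])

```text
clock: 16.65
tool_pos: [585.1, 17.1, 176.6]
eef_rot: [-1.169, -2.915, -0.0]
force: [-0.1, -0.6, -1.4]
gripper_width: 27.8
grip_force: 50.0
```

```bash
python3 ring.py pics/w6.png
```

```text
[585.10222551  17.07505987 176.63217989] [-0.08776444 -0.5888038  -1.43711782] 0.0034342958875131606
toolz [-2.e-04  3.e-04 -1.e+00]
[323 165]
(3644.5, (289, 131, 68, 70), ((322.713134765625, 165.59286499023438), (67.13343048095703, 69.14655303955078), 179.6693878173828))
[array([541.4,  59.1,  62. ]), array([541.2,  59.3,  68. ]), array([540.9,  59.6,  74. ])]
[540.76520188  59.72490176  77.71330692]
```

The pot has not moved. Returning to the stand.

Request:
arm_command(plan=[[[0,-7,0],0],[[0,-14,0],0],[[0,-18,0],0],[[0,-18,0],0],[[0,-18,0],0],[[0,-18,0],0],[[0,-18,0],0],[[0.4,-14,0],0],[[0,-8,0],0],[[0,-4.3,0],0],[[0,0,0],0],[[0,0,0],0]])

```text
clock: 17.7
tool_pos: [585.8, -120.0, 176.6]
eef_rot: [-1.17, -2.916, -0.001]
force: [0.3, 0.2, -1.3]
gripper_width: 27.3
grip_force: 50.0
```

Request:
arm_command(plan=[[[0,0,-5],0],[[0,0,-10],0],[[0,0,-13],0],[[0,0,-13],0],[[0,0,-10],0],[[0,0,-6],0],[[0,0,-3],0],[[0,0,0],0],[[0,0,0],0],[[0,0,0],0],[[0,0,0],0]])

```text
clock: 18.62
tool_pos: [586.1, -120.9, 117.3]
eef_rot: [1.17, 2.914, 0.001]
force: [0.5, 0.1, -2.1]
gripper_width: 27.6
grip_force: 50.0
```

Request:
arm_command(plan=[[[-0.5,0.5,-5],0],[[0,0,-8],0],[[0,0,-8],0],[[0,0,-6],0],[[0,0,-5],0],[[0,0,-4],0],[[0,0,-4],0],[[0,0,-4],0],[[0,0,-3],0],[[0,0,-2],0],[[0,0,0],0],[[0,0,0],0]])

```text
clock: 19.62
tool_pos: [585.3, -120.3, 67.7]
eef_rot: [1.171, 2.915, 0.0]
force: [0.4, -0.7, -1.7]
gripper_width: 27.6
grip_force: 50.0
```

Request:
arm_command(plan=[[[0,0,-1],0],[[0,0,-1],0],[[0,0,-1],0],[[0,0,-0.5],0],[[0,0,-0.5],0],[[0,0,0],0],[[0,0,0],0],[[0,0,0],0]])

```text
clock: 20.28
tool_pos: [585.3, -120.3, 63.7]
eef_rot: [1.171, 2.915, 0.0]
force: [0.3, -0.2, -1.4]
gripper_width: 27.6
grip_force: 50.0
```

Request:
arm_command(plan=[[[0,0,-0.3],0],[[0,0,-0.3],0],[[0,0,-0.3],0],[[0,0,0],0],[[0,0,0],0],[[0,0,0],0]])

```text
clock: 20.78
tool_pos: [585.2, -120.3, 62.8]
eef_rot: [-1.171, -2.915, -0.0]
force: [0.7, -0.3, -1.9]
gripper_width: 27.7
grip_force: 50.0
```

```bash
python3 - <<'E'
from h import *
F=[]
for i in range(4):
    s=read_state();F.append(s['force']);camera('side')
print(np.mean(F,0),s['tool_pos'])
E
```

```text
[-0.08893881 -0.54703593 -1.62874127] [ 585.25102935 -120.23774672   62.77850163]
```

Request:
arm_command(plan=[[[0,0,-0.3],0],[[0,0,-0.2],0],[[0,0,0],0],[[0,0,0],0],[[0,0,0],0]])

```text
clock: 21.4
tool_pos: [585.3, -120.3, 62.5]
eef_rot: [1.171, 2.915, 0.0]
force: [-1.8, 0.9, 2.4]
gripper_width: 27.9
grip_force: 50.0
```

Request:
arm_command(plan=[[[0,0,0],0],[[0,0,0],0],[[0,0,0],0],[[0,0,0],0],[[0,0,0],0],[[0,0,0],0],[[0,0,0],0],[[0,0,0],0],[[0,0,0],0],[[0,0,0],0]], claw=1)

```text
clock: 22.23
tool_pos: [585.3, -120.3, 62.3]
eef_rot: [1.171, 2.915, 0.0]
force: [1.0, -0.3, -0.1]
gripper_width: 83.8
grip_force: 0.0
```

Request:
arm_command(plan=[[[0,0,8],0],[[0,0,15],0],[[0,0,15],0],[[0,0,15],0],[[0,0,15],0],[[0,0,15],0],[[0,0,15],0],[[0,0,15],0],[[0,0,15],0],[[0,0,12],0],[[0,0,5],0],[[0,0,0],0]])

```text
clock: 23.23
tool_pos: [585.8, -120.4, 208.6]
eef_rot: [1.17, 2.914, 0.001]
force: [-0.9, -0.5, -0.2]
gripper_width: 87.2
grip_force: 0.0
```

```bash
python3 - <<'E'
from h import *
s=read_state();im=camera('wrist');C=cam('wrist',s);print(s['tool_pos'],s['gripper_width'])
x0,y0=221,96
for P in((585,-120.5,6),(585.3,-120.3,103)):print((proj(C,P)-[x0,y0])*3)
cv2.imwrite('pics/c7.png',cv2.resize(im[y0:y0+200,x0:x0+200],None,fx=3,fy=3,interpolation=cv2.INTER_CUBIC))
E
```

```text
[ 585.77826349 -120.42826744  208.61376578] 87.19568542663843
[302.11595335 368.78647096]
[302.80990469 448.05927549]
```

View pics/c7.png

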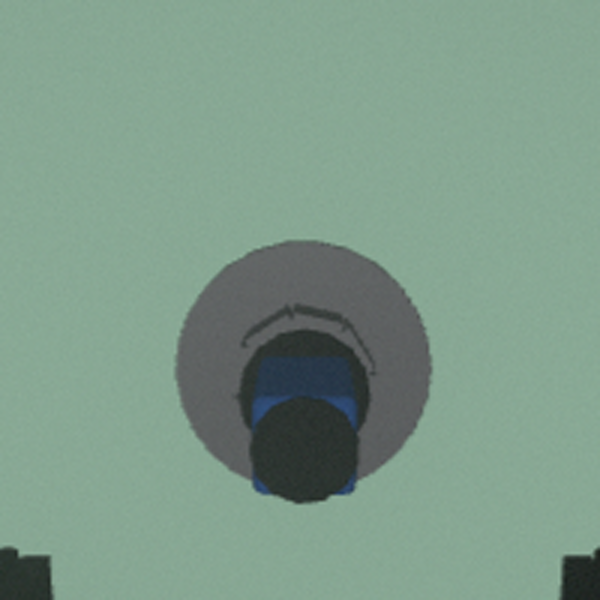

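The crop shows the stamp upright in its stand, cap at about (304,449), matching the start view; the gripper is clear.

```bash
python3 -c "
from rig import *
print(finish_job())"
```

```text
the job is handed in; nothing more can be done
None
```

The blue-ringed cap was pressed at about 12 N for over a second, the stamp is back upright in its stand and released, and the job is handed in; no verdict came back, but the pot measured unmoved after the press.

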